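# Unlatch and open the gate of the dish pen

## Robot

A 6-joint arm with a two-finger parallel gripper is mounted at the origin on a cart in front of the work surface, level with it; the furniture and walls round the work are solid. World frame = base frame: x ahead of the robot, y to its left, z up, the work surface at z = 0. Lengths are in mm, angles in rad, forces in N, time in s.
With the tool pointing down it reaches from about 400 to 925 mm from the base axis. Payload 12.5 kg.
Tool frame: the origin (TCP) lies on the mounting face of the last link; the fingertips stand 190 mm ahead of it and the grasp point (between the pads) lies 171 mm ahead of it; z points along the fingers, y is the line along which they close (so a half turn about z gives the same grasp; the last joint's range is limited). The gripper opens to 95 mm and grips with 3 to 60 N. Pads are 20 mm wide; open, the fingers measure 119 mm over their backs; the gripper's body (75 mm by 180 mm) begins 59 mm behind the grasp point.
Start: joints at [-1.413, 0.491, 1.559, -0, 1.092, -0.106], TCP at [162.989, -603.373, 404.761] pointing down, gripper open.
Joint ranges: [-3.1, 3.1], [-0.84, 2.19], [0.05, 2.79], [-1.13, 4.28], [0.06, 2.93], [-2.69, 2.69]. Speed limits (rad/s): [2.22, 2.22, 2.79, 3.14, 3.14, 3.14].

## Interface

Orientations are given as [roll, pitch, yaw] about the fixed x, y, z axes, in that order (R = Rz(yaw) Ry(pitch) Rx(roll)).
In Python, from cell import env gives the robot as it stands.
- The arm moves only by the tool carry_out, never from a script. Its argument "series" is a list of rows, each a list of 5 numbers: the shift along the tool's x, y, z in m, then the turn about the tool's z in degrees, then the opening, from 0 (shut) to 1 (fully open). A call has 1 to 20 rows; each row is the pose to reach, as a shift and turn from the pose commanded when the call began, along the tool's axes at that moment; what a row does not reach only later rows make up. A row lasts 1/8 s, in which the tool goes at most 62.5 mm and 10.7 degrees, less where a joint would pass 70% of its speed; a pose out of reach is approached as far as the arm can. A call with a gripper value outside its range is refused whole. The fingers move at their own pace and stop on an object; the grip force is fixed at half the most. Time passes only in rows, so rows that repeat a pose let the fingers close. It gives the time, the measured TCP pose, the force, the opening and the grip force at its end, in the units of the state.
- env.state(): the state, without advancing time (a new reading comes with each control period).
- env.read_camera(name): name is "scene" or "top"; returns (picture, depth): 384x512x3 uint8, red, green, blue; 384x512 float32, mm along the optical axis (not along the pixel's ray), 0 where there is no reading.
- env.get_calibration(name): a dict with "intrinsics" (3x3 intrinsics, pixels), "cam_to_world" (4x4, takes a point from camera to world coordinates). Camera axes: x right, y up, looking along -z (the intrinsics and any distortion apply to the point x, -y, -z); pixel columns grow to the right and rows downward; lengths in mm; the calibration is good to about 2 mm. A picture is of the moment at which its call begins. get_calibration takes no time and is no camera call.
- env.job_done(): hands the job in; it is judged then, once.
The state is a dict: "t": time; "joints": joint angles; "qvel": joint speeds; "tau": joint torques, N m; "eef_pos": TCP position; "tcp_rot": TCP orientation; "ft_force": force on the tool from outside, world axes, zero at the start; "moment": the same for the moment, N m; "opening": opening from 0.0 (shut) to 1.0 (fully open); "grip_force": force on a finger pad.
Only numpy, scipy, OpenCV 4.12 (cv2) and the standard library are available. Lean on these libraries where they do the work, as an engineer would, in place of code of your own. Each camera call takes 0.05 s, during which the arm holds its last target. There are 200 camera calls.

## Task

Make the stack of petri dishes reachable: open the gate of the small bench pen that holds them. Raise its latch bar out of the catch by the upright thumb lever, swing the gate towards you until it stands wide open (about 75 degrees), and let go so that the bar drops back down. Do not disturb the dishes, and leave the latch of the like pen with the tip box alone.

Things in the scene. Friction and masses are not known exactly. Their poses are not given: they have to be found in the camera images.
- dish_lever (a point): Grip centre of the dish pen's thumb lever: upright steel plate 9 mm thick (x), 18 wide (y), on the latch bar; pinch it from above across x. Bar down: 124 mm above the bench; plate's top 17 mm higher, bar's top 24 and gate's top rail 36 mm lower. Gate shut: x into the pen, y along the gate to its hinge, z up; turns with bar and gate. Bar's pivot (axis x): 72 mm towards y, 29 mm lower.
- dish_hinge (a point): Point on the vertical hinge of the dish pen's gate (its left end), 95 mm above the bench. Frame fixed to the pen: x into the pen, square to the shut gate; y along it, free end to hinge; z up. In it, gate shut and bar down (mm): lever point (-12,-90,29), bar's pivot (-12,-18,0), catch (-12,-140,0). Pen: fixed, 112 deep, 154 wide, clear walls 72 high, wire gate in front.
- dish_gate (a joint): Dish pen's gate on its vertical hinge, rad: 0 shut; grows as its free right end swings out towards the robot; stop at 1.75. Light friction: stays where it is left. Cannot open while the bar lies in its catch.
- dish_latch (a joint): Dish pen's latch bar on its gate, rad: 0 level (in the catch, or on its stop), grows as its free end is raised, stop at 0.7. Over 0.1 it clears the catch (lip 10 mm above the bar's underside): lift the lever 10 to 20 mm, 15 mm is 0.2 rad and shifts the lever 7 mm towards the hinge. About 60 g, no spring: falls back when let go.
- dishes (a point): Centre of the stack of three clear petri dishes (90 mm across, 45 mm high, beige inside) on the floor of the dish pen behind the gate; z up. Loose; must stay there.
- tip_latch (a joint): Latch bar of the other pen, same shape and size, which holds a dark blue pipette tip box (87x122x64 mm, clear cover) in place of dishes. Rad, 0 down. Leave it alone.

How it is judged:
By the outcome, as a careful person would: the job done as asked, in the order asked, and still so for the second after the job is handed in, with the robot touching nothing.
It also fails if it takes over 35 s, if anything falls off the work surface, if the arm or the gripper's body presses on something with over 40 N, if the wrist force passes 120 N, or if a joint passes its speed limit or range.

## Working session

There is one attempt and no reset: what is moved stays moved. The work goes in short steps, Python scripts to look and compute and a tool call to move; the robot and the scene stay as the last step left them, time stands still between calls to the robot, and variables do not carry over. Pictures are saved under pics/ and viewed, at most 10 in all, crops included, and the job is handed in when it is done.

Besides the shell and the picture viewer there is one more tool, called after ">>>" as a command line: name --pt "numbers of a row" for each row, then --argument value for the rest. carry_out: Moves the arm, as the interface text tells. Its arguments: {"type":"object","properties":{"series":{"type":"array","items":{"type":"array","items":{"type":"number"}}}},"required":["series"]}

```bash
mkdir -p pics
cat > h.py <<'E'
from cell import env
import numpy as np, cv2
def grab(n):
    p,d=env.read_camera(n); c=env.get_calibration(n)
    return p,d,np.array(c["intrinsics"]),np.array(c["cam_to_world"])
def cloud(d,K,T):
    v,u=np.mgrid[:d.shape[0],:d.shape[1]]
    P=np.stack([(u-K[0,2])/K[0,0]*d,-(v-K[1,2])/K[1,1]*d,-d,np.ones_like(d)],-1)
    return (P@T.T)[...,:3]
E
python3 - <<'E'
from h import *
for n in("scene","top"):
    p,d,K,T=grab(n); np.savez(n+".npz",p=p,d=d,K=K,T=T,W=cloud(d,K,T))
    cv2.imwrite(f"pics/{n}0.png",cv2.resize(p[...,::-1],(800,600),interpolation=cv2.INTER_CUBIC))
    print(n,K.tolist(),T.round(3).tolist(),[k for k in env.get_calibration(n)])
s=env.state();print(s["t"],s["eef_pos"],s["tcp_rot"],s["opening"])
E
```

```text
scene [[397.8622041878925, 0.0, 258.14901789131187], [0.0, 397.8622041878925, 187.38055133136277], [0.0, 0.0, 1.0]] [[-0.727, 0.536, -0.429, 125.438], [-0.687, -0.561, 0.462, 468.157], [0.007, 0.63, 0.776, 842.033], [0.0, 0.0, 0.0, 1.0]] ['intrinsics', 'cam_to_world']
top [[416.19165138824513, 0.0, 255.0878805794605], [0.0, 416.19165138824513, 194.3210980359805], [0.0, 0.0, 1.0]] [[0.03, 0.991, -0.128, 418.762], [-1.0, 0.029, -0.008, 2.883], [-0.005, 0.128, 0.992, 952.103], [0.0, 0.0, 0.0, 1.0]] ['intrinsics', 'cam_to_world']
0.1 [ 162.99541074 -603.35060217  404.24967133] [-3.14066151e+00 -8.04435251e-05  2.63843730e-01] 1.0003807097246349
```

View pics/scene0.png

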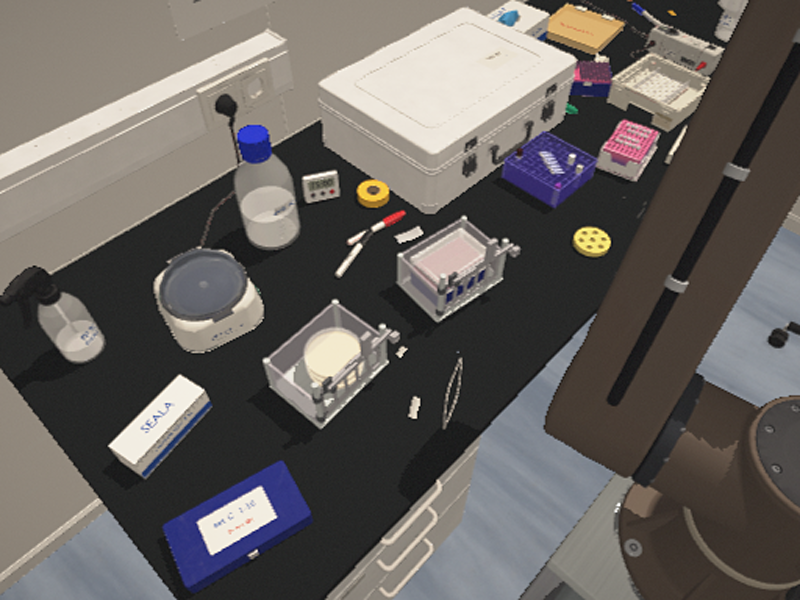

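View pics/top0.png

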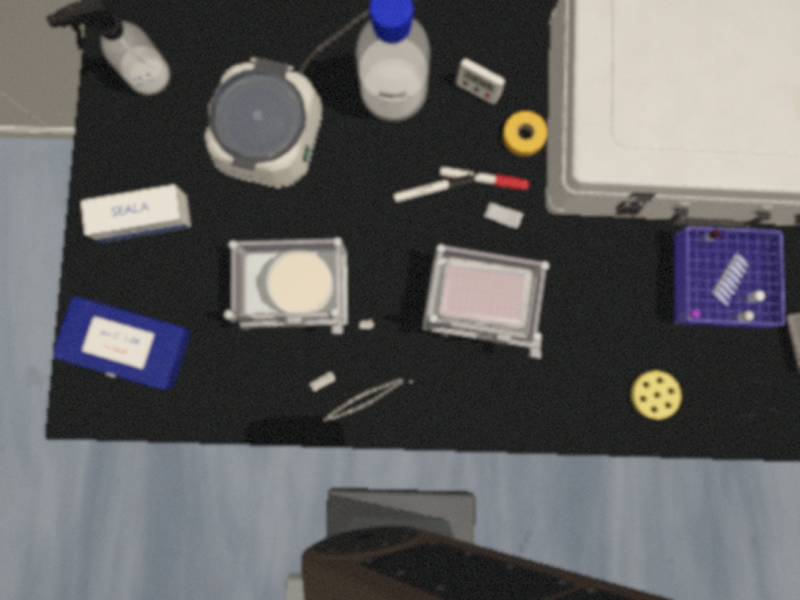

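The dish pen (beige disc) is at about (290,283) in the top view and (330,360) in the scene view, with its hinge on the left and the catch at about (338,325) top. The tip pen is at (487,295) top. I'll zoom in.

Run:
```python
from h import *
a=np.load("top.npz");b=np.load("scene.npz")
A=cv2.resize(a["p"][145:220,135:245,::-1],None,fx=7,fy=7,interpolation=cv2.INTER_CUBIC)
B=cv2.resize(b["p"][185:275,160:265,::-1],None,fx=6.6,fy=6.6,interpolation=cv2.INTER_CUBIC)
cv2.imwrite("pics/tc.png",A);cv2.imwrite("pics/sc.png",B)
W=a["W"]
# points by height in top and scene clouds near the pen
for n,f in(("top",a),("scene",b)):
    W=f["W"];ok=f["d"]>0
    m=ok&(W[...,0]>430)&(W[...,0]<700)&(W[...,1]>50)&(W[...,1]<320)&(W[...,2]>85)
    v,u=np.nonzero(m); print(n,len(v))
    for q in sorted(zip(W[m][:,2].round().astype(int),u,v,W[m][:,0].round().astype(int),W[m][:,1].round().astype(int)))[::-1][:45]: print(*q,end=" | ")
```

```text
top 535
145 191 204 500 134 | 144 189 204 500 138 | 143 191 205 498 134 | 143 190 204 500 136 | 143 188 203 502 140 | 142 190 203 502 137 | 142 189 203 502 139 | 142 188 206 496 140 | 142 188 205 498 140 | 142 187 204 500 142 | 142 186 205 498 144 | 142 186 204 500 144 | 142 185 205 498 146 | 142 185 203 502 146 | 141 192 204 500 133 | 141 191 203 502 135 | 141 190 205 498 137 | 141 187 206 496 142 | 141 187 205 498 143 | 141 186 206 496 144 | 141 185 204 500 146 | 140 192 205 499 133 | 140 192 203 502 133 | 140 191 202 504 135 | 140 190 206 496 137 | 140 190 202 504 137 | 140 189 206 496 139 | 140 189 202 504 139 | 140 188 204 500 141 | 140 187 203 502 143 | 140 186 203 502 145 | 140 185 206 496 146 | 140 184 205 498 149 | 140 184 204 500 149 | 139 191 206 497 135 | 139 188 202 504 141 | 139 184 203 502 149 | 138 192 206 497 133 | 138 189 205 499 139 | 138 187 202 504 143 | 138 184 206 496 149 | 137 193 204 501 131 | 137 186 202 504 146 | 136 193 205 499 132 | 133 193 203 503 132 | scene 517
143 231 217 498 151 | 143 231 216 499 150 | 142 237 213 496 134 | 142 234 213 501 139 | 142 
[... 197 characters left out ...]
 235 216 495 142 | 140 235 215 496 141 | 140 235 213 500 137 | 140 234 215 498 142 | 140 233 218 494 149 | 139 236 215 496 138 | 139 234 217 495 145 | 139 234 214 501 140 | 139 233 214 502 141 | 139 232 215 502 144 | 138 237 215 495 136 | 138 237 214 496 135 | 138 236 212 502 133 | 138 234 216 497 143 | 138 232 218 497 150 | 138 232 214 504 142 | 138 231 218 498 151 | 138 231 215 504 146 | 138 230 217 502 151 | 137 236 216 495 139 | 136 235 217 495 142 | 135 234 218 495 145 | 135 233 219 495 148 | 135 232 219 496 150 | 135 230 218 501 151 | 134 235 218 494 143 | 134 231 219 499 151 | 133 236 217 495 139 | 133 233 220 494 149 | 132 237 216 496 136 | 132 234 219 495 146 | 131 232 220 497 150 |
```

View pics/tc.png

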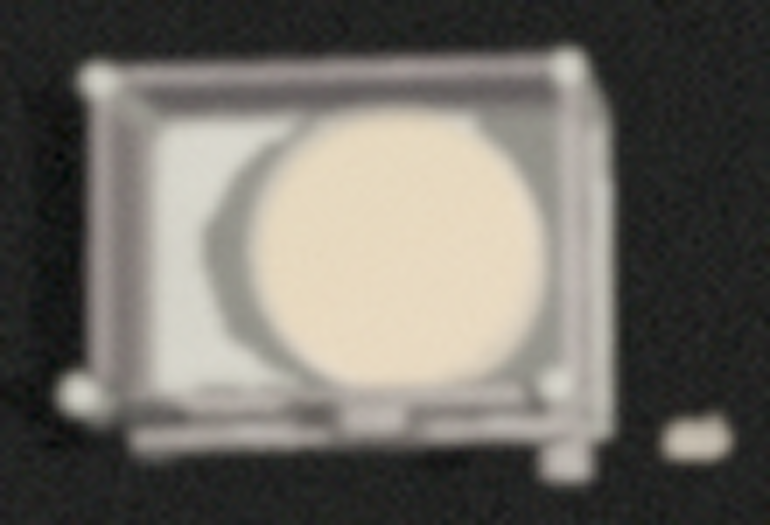

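View pics/sc.png

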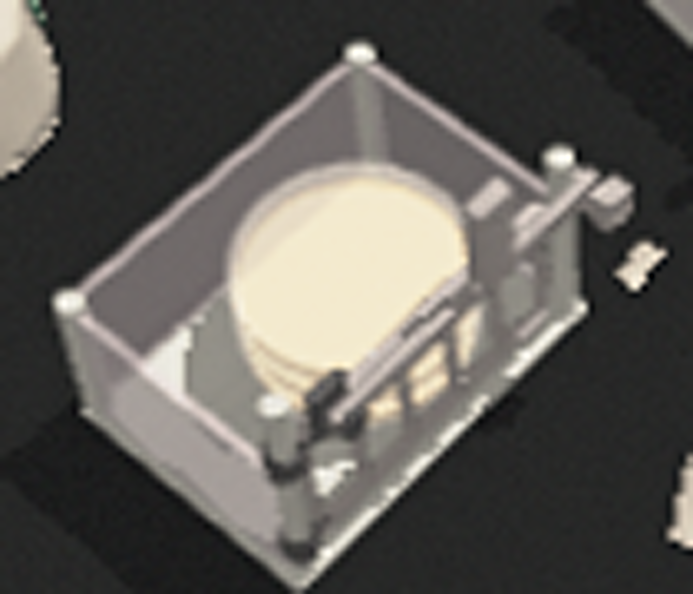

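The lever top shows at crop (375,415) in the top view. Hinge post cap is at (80,393) and back caps at (97,80) and (567,65).

Run:
```python
from h import *
a=np.load("top.npz");b=np.load("scene.npz")
for n,f in(("top",a),("scene",b)):
    W=f["W"];ok=f["d"]>0
    box=ok&(W[...,0]>470)&(W[...,0]<530)&(W[...,1]>40)&(W[...,1]<260)
    lev=W[box&(W[...,2]>128)]; print(n,"lever",lev.mean(0).round(1),lev.min(0).round(),lev.max(0).round())
    m=box&(W[...,2]>92)&(W[...,2]<106)&(W[...,1]<225)
    P=W[m]; l=cv2.fitLine(P[:,:2].astype(np.float32),cv2.DIST_HUBER,0,.01,.01).ravel(); print("bar",len(P),P.mean(0),l,np.degrees(np.arctan2(-l[0]*np.sign(l[1]),abs(l[1]))))
# caps: ray onto plane
K,T=a["K"],a["T"]
def ray(u,v,z):
    r=T[:3,:3]@np.array([(u-K[0,2])/K[0,0],-(v-K[1,2])/K[1,1],-1]);return T[:3,3]+r*(z-T[2,3])/r[2]
W=a["W"]
for nm,(x,y) in dict(hinge=(80,393),bl=(97,80),br=(567,65),fr=(555,385)).items():
    u,v=135+x/7-.43,145+y/7-.43; i,j=int(round(v)),int(round(u)); z=np.nanmax(W[i-1:i+2,j-1:j+2,2]); print(nm,z.round(),ray(u,v,z).round(1),ray(u,v,78).round(1))
```

```text
top lever [499.5 140.  139.3] [495. 131. 129.] [504. 149. 145.]
bar 232 [499.3872484  148.47103414  99.68830511] [ 4.9450681e-02 -9.9877656e-01  4.9874316e+02  1.5371498e+02] 2.8344712
scene lever [497.6 143.5 137.1] [494. 133. 129.] [504. 151. 143.]
bar 263 [497.88701745 155.0513933   98.97143978] [ 3.9606538e-02 -9.9921536e-01  4.9697806e+02  1.5877371e+02] 2.269881
hinge 114.0 [507.1 231.  113.5] [510.8 240.6  78. ]
bl 77.0 [607.7 241.9  76.5] [607.4 241.5  78. ]
br 80.0 [615.8  97.5  79.8] [616.2  97.6  78. ]
fr 104.0 [514.6  94.3 103.8] [517.5  97.1  78. ]
```

```bash
cat >> h.py <<'E'
PSI=2.7
def rows(targets):  # world targets: grasp point x,y,z, tool yaw deg -> shifts in tool axes
    s=env.state(); p=np.array(s["eef_pos"]); y=s["tcp_rot"][2]
    R=np.array([[np.cos(y),np.sin(y),0],[np.sin(y),-np.cos(y),0],[0,0,-1]])
    for x,yy,z,w in targets:
        print((R.T@(np.array([x,yy,z+171])-p)/1000).round(4), round(-(w-np.degrees(y)),1))
E
python3 -c "
from h import *
rows([(400,-350,230,50),(460,-150,220,80),(499,141.5,200,92.7)])"
```

```text
[ 0.2949 -0.1828  0.0032] -34.9
[ 0.405  -0.3602  0.0132] -64.9
[ 0.5186 -0.6314  0.0332] -77.6
```

>>> carry_out --pt "0.055 -0.03 0 -6 1" --pt "0.11 -0.06 0 -12 1" --pt "0.16 -0.09 0 -18 1" --pt "0.21 -0.125 0 -24 1" --pt "0.255 -0.155 0 -30 0.6" --pt "0.295 -0.183 0.003 -36 0.6" --pt "0.33 -0.23 0.005 -43 0.6" --pt "0.36 -0.28 0.008 -50 0.6" --pt "0.385 -0.33 0.01 -57 0.6" --pt "0.41 -0.38 0.015 -64 0.6" --pt "0.435 -0.43 0.018 -70 0.6" --pt "0.46 -0.48 0.02 -75 0.6" --pt "0.48 -0.53 0.025 -77.6 0.6" --pt "0.5 -0.58 0.03 -77.6 0.6" --pt "0.515 -0.615 0.033 -77.6 0.6" --pt "0.5186 -0.6314 0.033 -77.6 0.6" --pt "0.5186 -0.6314 0.033 -77.6 0.6" --pt "0.5186 -0.6314 0.033 -77.6 0.6"

```text
t: 2.35
eef_pos: [499.0, 140.4, 371.8]
tcp_rot: [-3.142, 0.0, 1.617]
ft_force: [0.3, 0.3, 0.2]
opening: 0.598
grip_force: 0.0
```

>>> carry_out --pt "0.001 0 0.03 0 0.6" --pt "0.001 0 0.055 0 0.6" --pt "0.001 0 0.068 0 0.6" --pt "0.001 0 0.0745 0 0.6" --pt "0.001 0 0.0745 0 0.6" --pt "0.001 0 0.0745 0 0.6"

```text
t: 3.1
eef_pos: [499.1, 142.4, 297.8]
tcp_rot: [3.141, -0.0, 1.618]
ft_force: [0.4, -0.3, 0.7]
opening: 0.6
grip_force: 0.0
```

Run:
```python
from h import *
p,d,K,T=grab("scene")
cv2.imwrite("pics/s2.png",cv2.resize(p[150:290,150:310,::-1],None,fx=4,fy=4,interpolation=cv2.INTER_CUBIC))
s=env.state();print(s["eef_pos"],s["ft_force"])
```

```text
[499.04387071 142.39926616 297.84387743] [-0.16692004 -0.76861107  0.38605812]
```

View pics/s2.png

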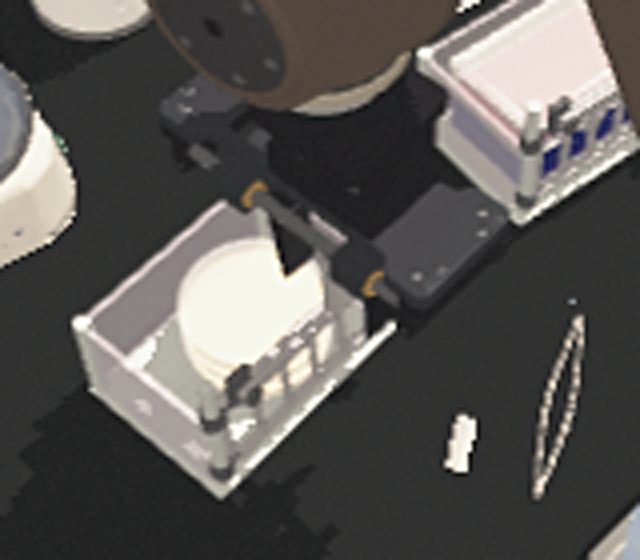

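The lever (light plate at about (328,215)) stands between the open fingers, so I'll close.

>>> carry_out --pt "0 0 0 0 0" --pt "0 0 0 0 0" --pt "0 0 0 0 0" --pt "0 0 0 0 0" --pt "0 0 0 0 0" --pt "0 0 0 0 0"

```text
t: 3.9
eef_pos: [499.2, 142.4, 297.2]
tcp_rot: [3.141, -0.0, 1.618]
ft_force: [2.4, -0.6, -1.4]
opening: 0.092
grip_force: 30.0
```

Run:
```python
from h import *
s=env.state();print(s["eef_pos"],s["ft_force"],s["opening"],s["grip_force"])
# lift then arc about the hinge, pen frame (grip height 127)
c,sn=np.cos(np.radians(PSI)),np.sin(np.radians(PSI)); R=np.array([[c,-sn],[sn,c]])
g=np.array(s["eef_pos"][:2]); H=g-R@np.array([-12,-90.]); print("hinge",H)
z=s["eef_pos"][2]-171; w0=np.degrees(s["tcp_rot"][2])
def at(a,dy,dz):
    t=np.radians(-a); r=np.array([[np.cos(t),-np.sin(t)],[np.sin(t),np.cos(t)]])
    return (*(H+R@r@np.array([-12,-90+dy])),z+dz,w0-a)
print("lift");rows([at(0,3.2,8),at(0,6.5,15)])
print("arc");rows([at(a,6.5,15) for a in range(0,80,7)])
```

```text
[499.16388526 142.39675538 297.24522646] [ 2.38839252 -0.6338749  -1.43862984] 0.09205416971741873 29.999630749225616
hinge [506.9109832  232.86212153]
lift
[ 0.0032 -0.     -0.008 ] -0.0
[ 0.0065 -0.     -0.015 ] -0.0
arc
[ 0.0065 -0.     -0.015 ] -0.0
[ 0.0086 -0.0101 -0.015 ] 7.0
[ 0.0119 -0.0198 -0.015 ] 14.0
[ 0.0163 -0.0291 -0.015 ] 21.0
[ 0.0219 -0.0378 -0.015 ] 28.0
[ 0.0285 -0.0457 -0.015 ] 35.0
[ 0.036  -0.0528 -0.015 ] 42.0
[ 0.0443 -0.0589 -0.015 ] 49.0
[ 0.0533 -0.0639 -0.015 ] 56.0
[ 0.0628 -0.0679 -0.015 ] 63.0
[ 0.0727 -0.0706 -0.015 ] 70.0
[ 0.0829 -0.0721 -0.015 ] 77.0
```

Opening 0.092 is about 9 mm, so the plate is held. I'll lift it now.

>>> carry_out --pt "0.0015 0 -0.004 0 0" --pt "0.003 0 -0.008 0 0" --pt "0.005 0 -0.012 0 0" --pt "0.0065 0 -0.0155 0 0" --pt "0.0065 0 -0.0155 0 0" --pt "0.0065 0 -0.0155 0 0"

```text
t: 4.65
eef_pos: [498.7, 149.1, 313.0]
tcp_rot: [3.141, -0.0, 1.618]
ft_force: [4.2, 4.8, -2.9]
opening: 0.093
grip_force: 30.0
```

>>> carry_out --pt "0.001 -0.005 0 3.5 0" --pt "0.002 -0.01 0 7 0" --pt "0.0055 -0.02 0 14 0" --pt "0.01 -0.029 0 21 0" --pt "0.0155 -0.038 0 28 0" --pt "0.022 -0.0457 0 35 0" --pt "0.022 -0.0457 0 35 0" --pt "0.022 -0.0457 0 35 0"

```text
t: 5.65
eef_pos: [452.2, 169.0, 313.0]
tcp_rot: [3.141, -0.001, 1.008]
ft_force: [5.6, 4.0, -7.1]
opening: 0.094
grip_force: 30.0
```

Run:
```python
from h import *
c,sn=np.cos(np.radians(PSI)),np.sin(np.radians(PSI)); R=np.array([[c,-sn],[sn,c]])
H=np.array([506.9,232.9]);w0=92.7
def at(a):
    t=np.radians(-a); r=np.array([[np.cos(t),-np.sin(t)],[np.sin(t),np.cos(t)]])
    return (*(H+R@r@np.array([-12,-83.5])),313-171,w0-a)
rows([at(a) for a in (35,42,49,56,63,70,77)])
p,d,K,T=grab("top")
cv2.imwrite("pics/t3.png",cv2.resize(p[130:280,110:270,::-1],None,fx=4,fy=4,interpolation=cv2.INTER_CUBIC))
```

```text
[-0.0003  0.0001  0.    ] 0.0
[ 0.0018 -0.01    0.    ] 7.0
[ 0.0051 -0.0198  0.    ] 14.0
[ 0.0096 -0.0291  0.    ] 21.0
[ 0.0152 -0.0377  0.    ] 28.0
[ 0.0217 -0.0456  0.    ] 35.0
[ 0.0292 -0.0527  0.    ] 42.0
```

View pics/t3.png

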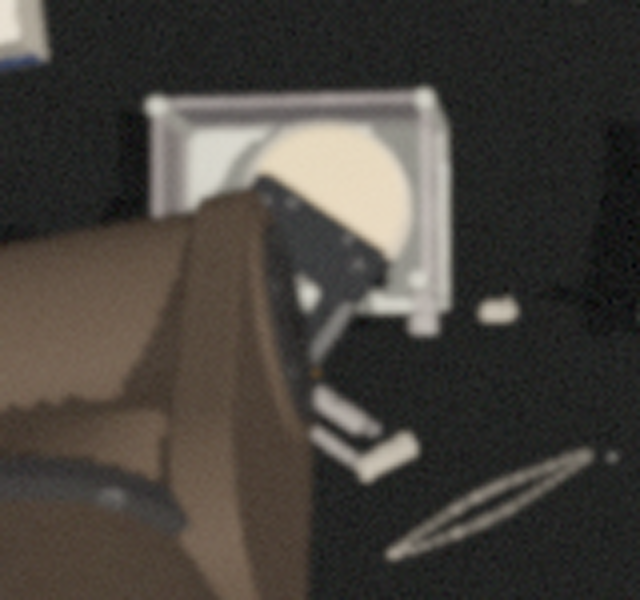

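The gate is about 35° open with its free end at about (370,430), the bar still raised and the dishes in place. I'll continue the swing.

>>> carry_out --pt "0.001 -0.005 0 3.5 0" --pt "0.002 -0.01 0 7 0" --pt "0.005 -0.02 0 14 0" --pt "0.01 -0.029 0 21 0" --pt "0.015 -0.038 0 28 0" --pt "0.022 -0.0456 0 35 0" --pt "0.0255 -0.0495 0 38.5 0" --pt "0.029 -0.0527 0 42 0" --pt "0.029 -0.0527 0 42 0" --pt "0.029 -0.0527 0 42 0" --pt "0.029 -0.0527 0 42 0"

```text
t: 7.08
eef_pos: [423.4, 221.5, 313.0]
tcp_rot: [3.141, -0.002, 0.275]
ft_force: [6.9, 3.6, -8.7]
opening: 0.092
grip_force: 30.0
```

>>> carry_out --pt "0 0 0 0 0.2" --pt "0 0 0 0 0.4" --pt "0 0 0 0 0.4" --pt "0 0 0 0 0.4" --pt "0 0 0 0 0.4" --pt "0 0 -0.02 0 0.4" --pt "0 0 -0.05 0 0.4" --pt "0 0 -0.09 0 0.4" --pt "0 0 -0.13 0 0.4" --pt "0 0 -0.13 0 0.4"

```text
t: 8.32
eef_pos: [422.8, 221.4, 445.1]
tcp_rot: [-3.141, -0.005, 0.274]
ft_force: [0.5, -0.1, -0.4]
opening: 0.398
grip_force: 0.0
```

>>> carry_out --pt "0 0.05 0 0 0.4" --pt "0 0.1 0 0 0.4" --pt "0 0.16 0 0 0.4" --pt "0 0.22 0 0 0.4" --pt "0 0.28 0 0 0.4" --pt "0 0.34 0 0 0.4" --pt "0 0.4 0 0 0.4" --pt "0 0.4 0 0 0.4" --pt "0 0.4 0 0 0.4"

```text
t: 9.45
eef_pos: [531.0, -163.5, 441.6]
tcp_rot: [-3.14, 0.001, 0.274]
ft_force: [0.3, 1.0, -0.2]
opening: 0.401
grip_force: 0.0
```

Run:
```python
from h import *
p,d,K,T=grab("top"); W=cloud(d,K,T)
cv2.imwrite("pics/t4.png",cv2.resize(p[130:290,100:360,::-1],None,fx=3,fy=3,interpolation=cv2.INTER_CUBIC))
m=(d>0)&(W[...,0]>340)&(W[...,0]<490)&(W[...,1]>150)&(W[...,1]<260)
L=W[m&(W[...,2]>128)&(W[...,2]<160)]; print("lever",len(L),L.mean(0),L.max(0))
B=W[m&(W[...,2]>90)&(W[...,2]<108)]; l=cv2.fitLine(B[:,:2].astype(np.float32),cv2.DIST_HUBER,0,.01,.01).ravel(); l*=np.sign(l[0])
print("bar",len(B),B.min(0),B.max(0),l,"gate deg",90-PSI+np.degrees(np.arctan2(l[1],l[0]))*1)
print(env.state()["t"],env.state()["eef_pos"])
```

```text
lever 55 [416.92643311 216.46261837 138.91961442] [425.85983475 222.73931397 143.95053922]
bar 234 [366.48372084 201.26356781  90.11204182] [489.61818159 243.80545518 107.95948096] [9.6158278e-01 2.7451512e-01 4.2945428e+02 2.1989963e+02] gate deg 103.23312
9.5 [ 530.98275593 -162.89451814  442.03164967]
```

View pics/t4.png

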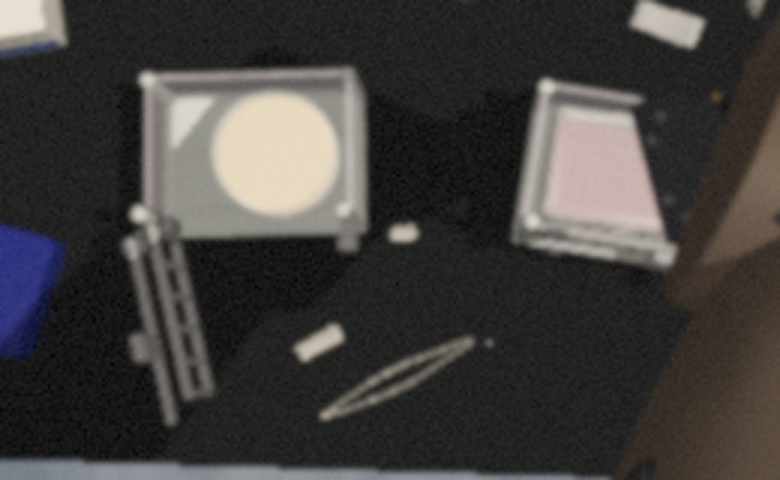

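The gate stands at 92.7 − 15.9 ≈ 77° open, with the lever top at about 140 mm, so the bar is down. The dishes (275,153) haven't moved and the tip pen is untouched.

```bash
python3 -c "
from cell import env
print(env.job_done())"
```

```text
the job is handed in; nothing more can be done
None
```

The dish pen's gate is open at about 77°, its latch bar has dropped back down, the dishes and the tip pen's latch were left alone, and the job is handed in at 9.5 s.

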